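# File a slide case back into its closed-up row

### The job

Put the orange-capped slide case back into its place in the filing channel, between the two blue-capped cases. The row has closed up, so work the case in gently, easing the neighbours apart as far as each side gives without knocking any over, and seat it fully home on the channel floor. Leave the whole row standing upright and everything else on the bench untouched.

Things in the scene. Friction and masses are not known exactly. Their poses are not given: they have to be found in the camera images.
- item_mid (a point): the case to file: off-white slide case with an ORANGE cap, upright on the green mat; 56 mm wide (its x), 30 thick (y), 84 tall (z). Foot tapers in thickness from 30 (12 mm up) to 18 at the underside; cap bevels from 30 (8 mm below the top) to 22 at the top. Point: its centre, 42 mm up. 90 to 145 g. Hold it across the 56 mm width; those narrow faces stay free in the row.
- blue_r_mid (a point): neighbour on the channel's -y side of the gap: a case of the same size, shape and axes with a BLUE cap; its centre, 42 mm up. The cases hold glass slides: more than 12 N on a neighbour may crack them.
- blue_l_mid (a point): neighbour on the channel's +y side of the gap: same case, BLUE cap, its centre. At the start the clear gap between the two blue cases is 17 to 18 mm: the orange case's foot just starts between their bevelled caps, but its 30 mm body needs the row opened.
- grey_r_mid (a point): same case, GREY cap, its centre; stands about 1 mm beyond the -y blue case.
- grey_l_mid (a point): same case, GREY cap, its centre; stands about 1 mm beyond the +y blue case. As the orange case goes down, the leaning neighbours' feet lag behind by friction and pinch it; rocking it lightly along the row at each depth walks their feet apart.
- channel: fixed grey steel filing channel, 300 mm long (its y, the row's line), 100 wide (x). Origin: centre of its underside, on the bench. The floor under the cases is 12 mm above the origin; lips at x = +-38 mm rise 8 mm above that floor. Pressing the orange case on the floor with more than 18 N may crack its slides.
- channel_floor (a point): centre of the channel's floor. The row stands between two rigid bolted end stops, 80 mm high, whose places vary and are NOT measured: each side gives 1 to 15 mm, one much less than the other, before it bears rigidly on its stop. Pushed near its top a case leans and yields under 3 N until then, and leans back when let go. With five cases in, 2 to 3 mm play remain in all.
- amber: amber glass bottle, 52 mm across, 105 mm high, loose; origin at its underside. Leave alone.
- jar: clear jar with orange cap, 64 mm across, 70 mm high, loose; origin at its underside. Leave alone.
- small_tub: small clear sample box with orange clips, 100 x 80 x 50 mm, loose; origin at its underside. Leave alone.
- tweezers: steel tweezers lying flat, 130 mm long, 8 mm high, loose; origin at their middle. Leave alone.

How it is judged:
By the outcome, as a careful person would: the job done as asked, in the order asked, and still so for the second after the job is handed in, with the robot touching nothing.
It also fails if it takes over 69 s, if anything falls off the work surface, if the arm or the gripper's body presses on something with over 40 N, if the wrist force passes 120 N, or if a joint passes its speed limit or range.

### The arm

A 6-joint arm with a two-finger parallel gripper is mounted at the origin on the work surface. World frame = base frame: x ahead of the robot, y to its left, z up, the work surface at z = 0. Lengths are in m, angles in degrees, forces in N, time in s.
With the tool pointing down it reaches from about 0.15 to 0.775 m from the base axis. Payload 6.1 kg.
Tool frame: the origin (TCP) lies midway between the tips of the shut fingers; the grasp point (between the pads) lies 19 mm behind it; z points along the fingers, y is the direction in which the jaws open and shut (so a half turn about z gives the same grasp; the last joint's range is limited). The gripper opens to 85 mm and grips with 20 to 120 N. Pads are 22 mm wide; open, the fingers measure 114 mm over their backs; the gripper's body (76 mm by 85 mm) begins 54 mm behind the grasp point. The pads swing forward as they close: fully open they stand 13 mm farther back than shut.
Start: joints at [-64.916, 7.208, -2.269, 80.523, 0, 90], TCP at [0.223, -0.475, 0.231] pointing down, gripper open.
Joint ranges: [-155.77, 155.77], [-54.66, 111.73], [-72.52, 77.12], [-102.08, 115.82], [-83.92, 84.16], [-180, 180]. Speed limits (degrees/s): [136.94, 136.94, 172.46, 180, 180, 180].

### API

Orientations are given as [roll, pitch, yaw] about the fixed x, y, z axes, in that order (R = Rz(yaw) Ry(pitch) Rx(roll)).
In Python, from cell import bot, viewer, ticket, models gives the robot as it stands.
- The arm moves only by the tool carry_out, never from a script. Its argument "deltas" is a list that holds one entry, the list of rows, each a list of 6 numbers: the shift along the tool's x, y, z in mm, then the turn, a rotation vector about the tool's x, y, z in degrees. A call has 1 to 5 rows; each row is the pose to reach, as a shift and turn from the pose measured when the call began, along the tool's axes at that moment; what a row does not reach only later rows make up. A row lasts 1/8 s, in which the tool goes at most 62.5 mm and 10.7 degrees, less where a joint would pass 70% of its speed; a pose out of reach is approached as far as the arm can. A call with a gripper value outside its range is refused whole. "fingers" is the opening in per cent of the stroke, from 0 (shut) to 100 (fully open), set as the call begins (left out, the last holds). The fingers move at their own pace and stop on an object; "newtons" is the grip in N (left out, the last holds). Time passes only in rows, so rows that repeat a pose let the fingers close. It gives the time, the measured TCP pose, the force and the opening at its end, in the units of the state.
- bot.get_obs(): the state, without advancing time (a new reading comes with each control period).
- viewer.get_image(name): name is "scene" or "top" or "wrist"; returns the picture (400x640x3 uint8, red, green, blue); there is no depth.
- viewer.camera_model(name): a dict with "vfov" (degrees; the focal length in pixels is half the picture's height over the tangent of half this angle, whatever the lens; pixels are square), "cx", "cy" (the principal point, pixels), "cam_to_world" (4x4, takes a point from camera to world coordinates). Camera axes: x right, y up, looking along -z (the intrinsics and any distortion apply to the point x, -y, -z); pixel columns grow to the right and rows downward; lengths in m; the calibration is good to about 2 mm. A picture is of the moment at which its call begins: read the wrist's pose just before it. camera_model takes no time and is no camera call; for the wrist camera it gives the pose at the moment of the call.
- ticket.close_job(): hands the job in, once; it reports no verdict.
Trained networks look in the newest picture that a camera, given by its name, has taken for a name from the list of things; names that differ only in an ending like _2 or _b are one class to them, and where a whole thing is asked for, a point or a joint stands for the part that bears it (a point fixed in the world has none). Each returns a list of dicts, best first, with "score" (0 to 1); they miss things now and then, are a little off and sometimes report something else, mostly with a low value. They report only what shows in the picture. A call takes as long as a camera call.
- models.boxes_of(camera, name): "location" ([column, row] as shares, 0 to 1, of the picture: columns of its width, rows of its height, amid what is visible of it).
The state is a dict: "t": time; "qpos": joint angles; "joint_vel": joint speeds; "joint_torque": joint torques, N m; "tcp_pos": TCP position; "ee_rot": TCP orientation; "wrist_force": force on the tool from outside, world axes, zero at the start; "torque": the same for the moment, N m; "gripper_width": finger opening in m.
Only numpy, scipy, OpenCV 4.12 (cv2) and the standard library are available. Lean on these libraries where they do the work, as an engineer would, in place of code of your own. Each camera call takes 0.05 s, during which the arm holds its last target.

## Working session

There is one attempt and no reset: what is moved stays moved. The work goes in short steps, Python scripts to look and compute and a tool call to move; the robot and the scene stay as the last step left them, time stands still between calls to the robot, and variables do not carry over. Pictures are saved under pics/ and viewed, and the job is handed in when it is done.

Besides the shell and the picture viewer there is one more tool, called after "Call:" as name(argument=value, ...) on one line, values as JSON. carry_out: Moves the arm, as the interface text tells. Its arguments: {"type":"object","properties":{"deltas":{"type":"array"},"fingers":{"type":"number"},"newtons":{"type":"number"}},"required":["deltas"]}

```bash
mkdir -p pics; ls; python3 - <<'E'
from cell import bot, viewer, ticket, models
import cv2
print(bot.get_obs())
for n in ["scene","top","wrist"]:
    im=viewer.get_image(n); cv2.imwrite(f"pics/{n}0.png",im[:,:,::-1])
    m=viewer.camera_model(n); print(n,m)
E
```

```text
pics
{'t': 0.0, 'qpos': array([-6.49169824e+01,  7.24040813e+00, -2.32586483e+00,  8.05214890e+01,
       -1.72838570e-03,  9.00001886e+01]), 'joint_vel': array([-0.02160334, -0.10677505,  0.01988068, -0.01156841, -0.02941392,
        0.01745412]), 'joint_torque': array([ 3.66402728e-04, -4.35912716e+01,  3.52923167e+01,  1.73197989e-02,
        2.84673473e-05,  3.31326326e-07]), 'tcp_pos': array([ 0.22239143, -0.47514244,  0.23054065]), 'ee_rot': array([-1.79912238e+02,  1.72867257e-03,  2.50828316e+01]), 'wrist_force': array([ 0.53218083, -0.28152052, -0.27820302]), 'torque': array([ 0.00226581,  0.03897207, -0.01740096]), 'gripper_width': 0.08561611229747747}
scene {'vfov': 57.82675022913604, 'cx': 322.0002654157162, 'cy': 190.6323351400505, 'cam_to_world': array([[ 0.7666475 , -0.45528831,  0.45272968,  0.9890092 ],
       [ 0.64203933,  0.5369123 , -0.54727569, -0.48961212],
       [ 0.00609209,  0.7102378 ,  0.70393548,  0.75677863],
       [ 0.        ,  0.        ,  0.        ,  1.        ]])}
top {'vfov': 43.410677847028495, 'cx': 317.4244840271381, 'cy': 192.0983121232278, 'cam_to_world': array([[-0.00923654,  0.99307414, -0.1171257 ,  0.34482107],
       [-0.99994598, -0.00861451,  0.00581593,  0.02914608],
       [ 0.00476667,  0.11717309,  0.99310007,  1.62667596],
       [ 0.        ,  0.        ,  0.        ,  1.        ]])}
wrist {'vfov': 66.15395690575082, 'cx': 322.316010265614, 'cy': 193.07520158361598, 'cam_to_world': array([[ 0.42358849,  0.86212481,  0.27805324,  0.29299216],
       [-0.90585405,  0.40351595,  0.12885389, -0.44267718],
       [-0.00111078, -0.30645668,  0.95188396,  0.37289686],
       [ 0.        ,  0.        ,  0.        ,  1.        ]])}
```

View pics/scene0.png

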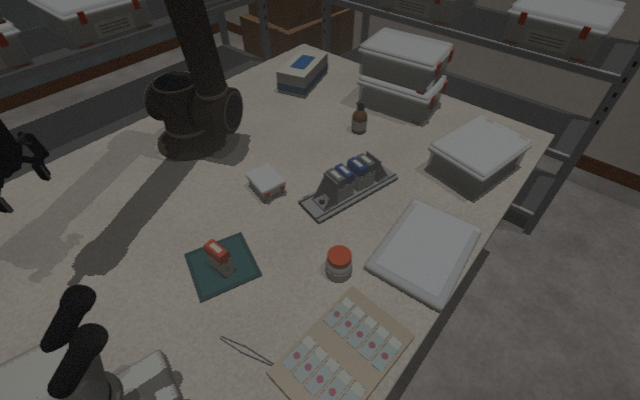

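View pics/top0.png

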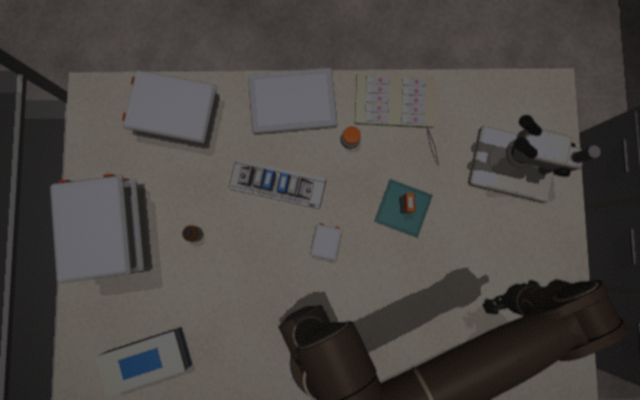

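View pics/wrist0.png

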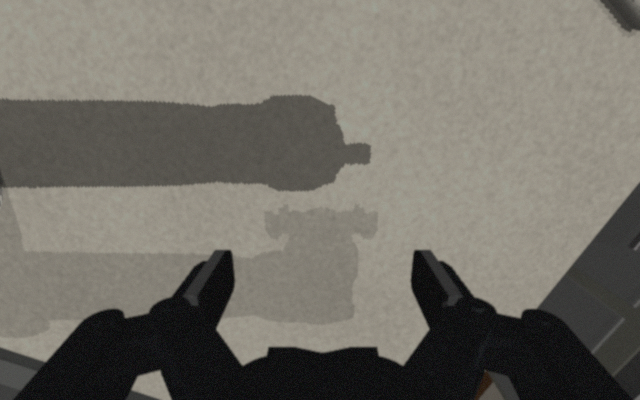

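```bash
python3 - <<'E'
from cell import bot, viewer, ticket, models
for c in ["scene","top"]:
  for n in ["item_mid","blue_r_mid","blue_l_mid","grey_r_mid","grey_l_mid","channel"]:
    r=models.boxes_of(c,n); print(c,n,[(round(d['score'],2),[round(float(d['location'][0])*640,1),round(float(d['location'][1])*400,1)]) for d in r[:5]])
E
```

```text
scene item_mid [(0.86, [222.0, 254.1])]
scene blue_r_mid [(0.84, [348.7, 178.4])]
scene blue_l_mid [(0.73, [356.9, 171.5])]
scene grey_r_mid [(0.62, [338.9, 182.3])]
scene grey_l_mid [(0.81, [374.0, 167.0])]
scene channel [(0.8, [343.5, 200.2])]
top item_mid [(0.79, [409.1, 203.7])]
top blue_r_mid [(0.69, [280.6, 182.5])]
top blue_l_mid [(0.67, [267.2, 180.9])]
top grey_r_mid [(0.56, [293.7, 184.8])]
top grey_l_mid [(0.68, [256.8, 178.7])]
top channel [(0.87, [276.1, 186.1]), (0.27, [256.4, 177.0])]
```

```bash
cat > h.py <<'E'
from cell import bot, viewer, ticket, models
import numpy as np, cv2
from scipy.spatial.transform import Rotation as R
def ray(m,u,v):
    f=200/np.tan(np.radians(m['vfov']/2)); T=m['cam_to_world']
    d=T[:3,:3]@np.array([(u-m['cx'])/f,-(v-m['cy'])/f,-1]); return T[:3,3],d
def onz(m,u,v,z):
    o,d=ray(m,u,v); return o+d*(z-o[2])/d[2]
def proj(m,p):
    f=200/np.tan(np.radians(m['vfov']/2)); T=m['cam_to_world']
    q=T[:3,:3].T@(np.asarray(p,float)-T[:3,3]); return np.array([m['cx']+f*q[0]/-q[2],m['cy']-f*q[1]/-q[2]])
def snap(name,out,crop=None,s=1):
    m=viewer.camera_model(name); im=viewer.get_image(name)[:,:,::-1]
    if crop: x0,y0,x1,y1=crop; im=im[y0:y1,x0:x1]
    if s!=1: im=cv2.resize(im,None,fx=s,fy=s,interpolation=cv2.INTER_CUBIC)
    cv2.imwrite('pics/'+out,im); return m
def st():
    o=bot.get_obs(); print('t',round(o['t'],2),'tcp',np.round(o['tcp_pos']*1000,1),'rpy',np.round(o['ee_rot'],2),'F',np.round(o['wrist_force'],1),'T',np.round(o['torque'],2),'w',round(o['gripper_width']*1000,1)); return o
E
python3 - <<'E'
from h import *
m=viewer.camera_model('top')
print('item top',onz(m,409.1,203.7,.06))
for n,u,v in [('br',280.6,182.5),('bl',267.2,180.9),('gr',293.7,184.8),('gl',256.8,178.7)]: print(n,onz(m,u,v,.09))
print('ch',onz(m,276.1,186.1,.02))
ms=viewer.camera_model('scene')
print('item s',onz(ms,222,254,.05))
for n,u,v in [('br',348.7,178.4),('bl',356.9,171.5),('gr',338.9,182.3),('gl',374,167)]: print(n,onz(ms,u,v,.07))
im=cv2.imread('pics/top0.png'); a=cv2.resize(im[150:220,220:335],None,fx=6.5,fy=6.5,interpolation=cv2.INTER_CUBIC); cv2.imwrite('pics/tc.png',cv2.convertScaleAbs(a,alpha=1.5))
a=cv2.resize(im[170:250,360:450],None,fx=7,fy=7,interpolation=cv2.INTER_CUBIC); cv2.imwrite('pics/tc2.png',cv2.convertScaleAbs(a,alpha=1.5))
E
```

```text
item top [ 0.49049147 -0.26699401  0.06      ]
br [0.55686153 0.13349164 0.09      ]
bl [0.56220004 0.17482922 0.09      ]
gr [0.54935557 0.09310785 0.09      ]
gl [0.56933324 0.20694089 0.09      ]
ch [0.55493417 0.15275154 0.02      ]
item s [ 0.4909936  -0.25455715  0.05      ]
br [0.57301566 0.12971255 0.07      ]
bl [0.57343258 0.16797997 0.07      ]
gr [0.56191244 0.09952961 0.07      ]
gl [0.59961021 0.21579291 0.07      ]
```

View pics/tc.png

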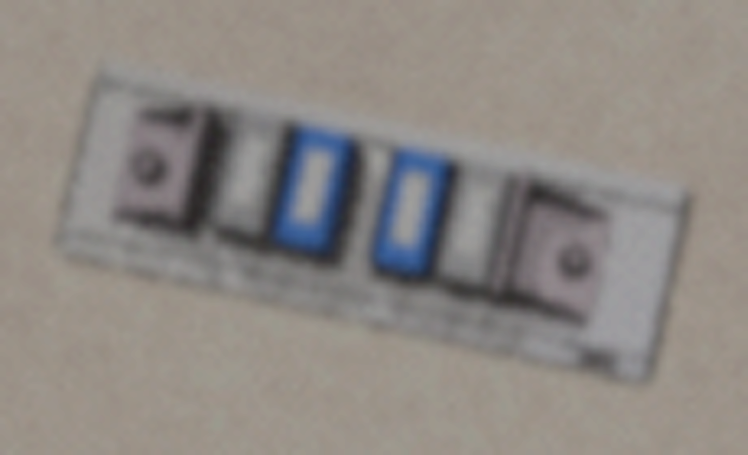

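View pics/tc2.png

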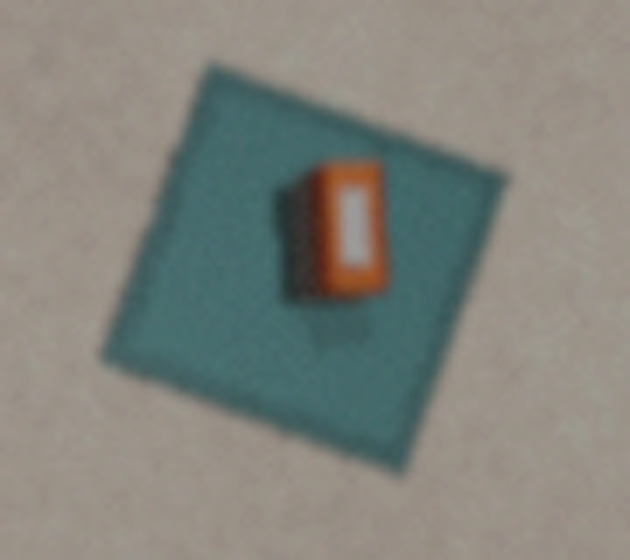

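```bash
cat >> h.py <<'E'
def to(p,yaw,roll=180.,pitch=0.):
    "shift/turn in tool axes from present pose to target (m, deg)"
    o=bot.get_obs(); A=R.from_euler('xyz',o['ee_rot'],degrees=True); B=R.from_euler('xyz',[roll,pitch,yaw],degrees=True)
    s=A.inv().apply(np.asarray(p)-o['tcp_pos'])*1000; r=(A.inv()*B).as_rotvec(degrees=True)
    print('shift',np.round(s,1),'turn',np.round(r,2))
E
python3 - <<'E'
from h import *
to([.49,-.262,.22],90)
E
```

```text
shift [332.7 -80.   11.3] turn [  0.     0.   -64.92]
```

Call:
carry_out(deltas=[[[50,-12,0,0,0,-10],[100,-24,0,0,0,-20],[150,-36,0,0,0,-30],[200,-48,0,0,0,-40],[250,-60,0,0,0,-50]]], fingers=100, newtons=30)

```text
t: 1.38
tcp_pos: [0.4247, -0.314, 0.2315]
ee_rot: [180.0, 0.0, 75.4]
wrist_force: [-0.5, -0.6, -0.3]
gripper_width: 0.0854
```

```bash
python3 - <<'E'
from h import *
st();to([.49,-.262,.24],90)
E
```

```text
t 1.38 tcp [ 424.7 -314.   231.5] rpy [1.7997e+02 2.0000e-02 7.5410e+01] F [-0.5 -0.6 -0.3] T [-0.01 -0.04 -0.03] w 85.4
shift [66.8 50.1 -8.5] turn [  0.02   0.02 -14.59]
```

Call:
carry_out(deltas=[[[34,25,-4,0,0,-8],[67,50,-8,0,0,-14.6],[67,50,-8,0,0,-14.6]]])

```text
t: 1.75
tcp_pos: [0.4919, -0.2601, 0.2394]
ee_rot: [180.0, 0.0, 90.2]
wrist_force: [0.0, -0.0, 0.3]
gripper_width: 0.0854
```

```bash
python3 - <<'E'
from h import *
st();m=snap('wrist','w1.png');print(m['cam_to_world'][:3,3])
r=models.boxes_of('wrist','item_mid');print(r)
for d in r[:1]:
  u,v=d['location'][0]*640,d['location'][1]*400; print(u,v,onz(m,u,v,.07))
E
```

```text
t 1.75 tcp [ 491.9 -260.1  239.4] rpy [1.7996e+02 1.0000e-02 9.0240e+01] F [ 0.  -0.   0.3] T [-0.03  0.    0.08] w 85.4
[ 0.49088668 -0.18224174  0.38150859]
[{'location': [0.5028, 0.4412], 'score': 0.74}]
321.79200000000003 176.48 [ 0.49077769 -0.26430603  0.07      ]
```

View pics/w1.png

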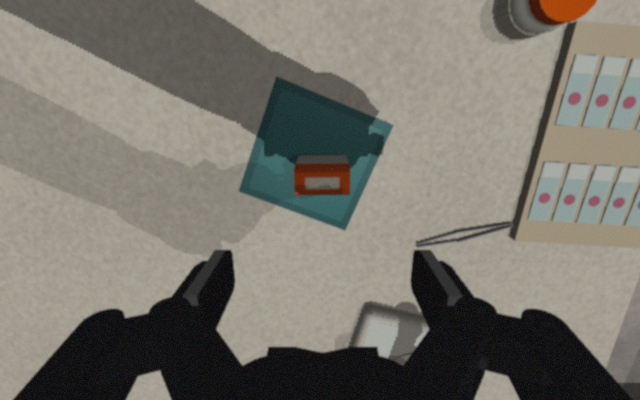

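```bash
python3 - <<'E'
from h import *
im=cv2.imread('pics/w1.png'); cv2.imwrite('pics/w1c.png',cv2.resize(im[140:215,270:370],None,fx=8,fy=8,interpolation=cv2.INTER_CUBIC))
E
```

```text
(no output)
```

View pics/w1c.png

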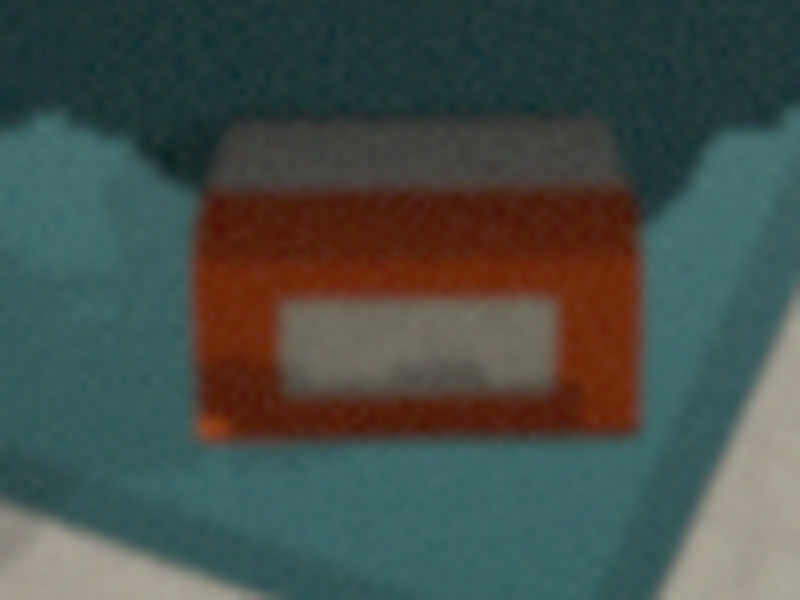

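```bash
python3 - <<'E'
from h import *
m=viewer.camera_model('wrist')
for c in [(195,262),(640,262),(198,437),(640,435),(418,348),(280,300),(558,300)]:
  u,v=270+(c[0]-3.5)/8,140+(c[1]-3.5)/8; print(c,onz(m,u,v,.086))
for ly in (437,):pass
to([.4912,-.2545,.09],90)
E
```

```text
(195, 262) [ 0.46122438 -0.2572894   0.086     ]
(640, 262) [ 0.51625455 -0.25728735  0.086     ]
(198, 437) [ 0.46095639 -0.28005472  0.086     ]
(640, 435) [ 0.51686498 -0.27978441  0.086     ]
(418, 348) [ 0.48879605 -0.26834608  0.086     ]
(280, 300) [ 0.47164999 -0.26214485  0.086     ]
(558, 300) [ 0.50619696 -0.26214328  0.086     ]
shift [  7.1   1.2 149.3] turn [-0.01  0.03  0.02]
```

```bash
python3 - <<'E'
from h import *
to([.489,-.268,.033],90)
E
```

```text
shift [ -6.4  -0.9 206.3] turn [-0.01  0.03  0.02]
```

Call:
carry_out(deltas=[[[-6.5,-2.5,50,0,0,0],[-7.5,-2.9,100,0,0,0.2],[-7.9,-2.9,140,0,0,0.2],[-7.9,-2.9,175,0,0,0.2],[-7.9,-2.9,175,0,0,0.2]]])

```text
t: 2.48
tcp_pos: [0.4841, -0.2693, 0.0618]
ee_rot: [-179.7, -0.1, 89.7]
wrist_force: [-0.2, -0.1, -0.1]
gripper_width: 0.0853
```

```bash
python3 - <<'E'
from h import *
st();m=snap('wrist','w2.png');to([.489,-.268,.033],90)
E
```

```text
t 2.48 tcp [ 484.1 -269.3   61.8] rpy [-1.797e+02 -1.200e-01  8.968e+01] F [-0.2 -0.1 -0.1] T [ 0.02 -0.01  0.02] w 85.3
shift [ 1.9  3.5 30.9] turn [-0.13 -0.03 -0.3 ]
```

View pics/w2.png

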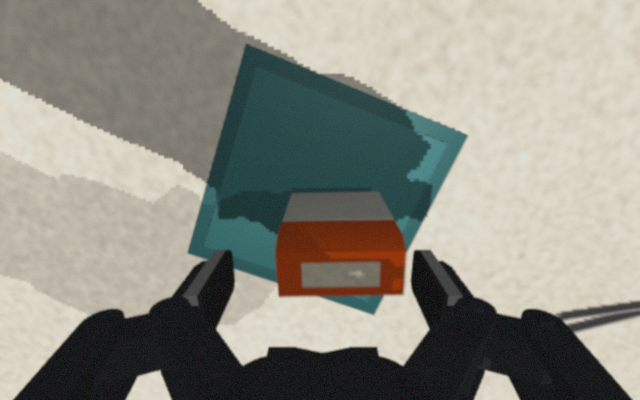

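```bash
python3 - <<'E'
from h import *
m=viewer.camera_model('wrist')
for u,v in [(278,296),(404,294),(283,262),(401,260),(341,280)]: print(onz(m,u,v,.086))
print(m['cam_to_world'])
E
```

```text
[ 0.46453704 -0.28047133  0.086     ]
[ 0.52247915 -0.27960332  0.086     ]
[ 0.46763577 -0.26274575  0.086     ]
[ 0.51981914 -0.26195735  0.086     ]
[ 0.49345574 -0.27206263  0.086     ]
[[ 0.99998132  0.00450805  0.00412644  0.48575868]
 [-0.00555421  0.95205363  0.30588074 -0.19213501]
 [-0.00254967 -0.30589795  0.95206089  0.20617397]
 [ 0.          0.          0.          1.        ]]
```

Call:
carry_out(deltas=[[[0.5,7.5,0,0,0,-0.3],[0.5,7.5,10,0,0,-0.3],[0.5,7.5,20,0,0,-0.3],[0.5,7.5,29,0,0,-0.3],[0.5,7.5,29,0,0,-0.3]]])

```text
t: 3.15
tcp_pos: [0.4922, -0.269, 0.0338]
ee_rot: [-179.8, -0.1, 90.0]
wrist_force: [-0.1, -0.1, -0.9]
gripper_width: 0.0854
```

```bash
python3 - <<'E'
from h import *
st();m=snap('wrist','w3.png')
E
```

```text
t 3.15 tcp [ 492.2 -269.    33.8] rpy [-1.7976e+02 -8.0000e-02  9.0010e+01] F [-0.1 -0.1 -0.9] T [-0.   -0.   -0.06] w 85.4
```

View pics/w3.png

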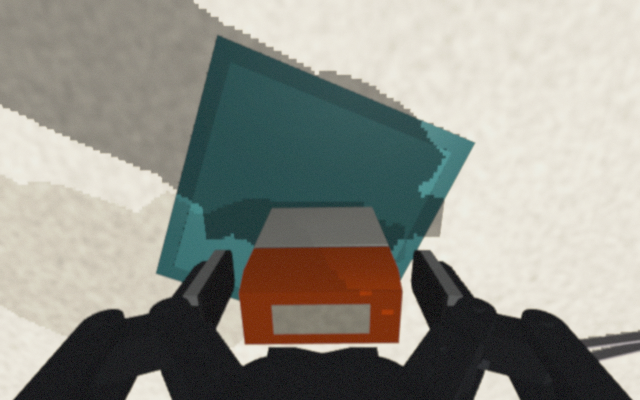

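```bash
python3 - <<'E'
from h import *
m=viewer.camera_model('wrist')
for u,v,z in [(242,343,.086),(401,342,.086),(242,290,.086),(398,290,.086),(257,247,.078),(386,246,.078)]: print(onz(m,u,v,z))
E
```

```text
[ 0.46262125 -0.27848854  0.086     ]
[ 0.52101753 -0.2778446   0.086     ]
[ 0.46444862 -0.25570075  0.086     ]
[ 0.51824982 -0.25557678  0.086     ]
[ 0.46878443 -0.24338074  0.078     ]
[ 0.51487022 -0.24290784  0.078     ]
```

Call:
carry_out(deltas=[[[1.5,0,0.5,0,0,0],[1.5,0,0.5,0,0,0],[1.5,0,0.5,0,0,0],[1.5,0,0.5,0,0,0],[1.5,0,0.5,0,0,0]]], fingers=0, newtons=60)

```text
t: 3.82
tcp_pos: [0.4928, -0.2678, 0.0342]
ee_rot: [-179.8, -0.0, 90.0]
wrist_force: [-1.5, 1.1, 3.6]
gripper_width: 0.0555
```

Call:
carry_out(deltas=[[[0,0,0,0,0,0],[0,0,0,0,0,0]]])

```text
t: 4.08
tcp_pos: [0.4928, -0.2678, 0.0342]
ee_rot: [-179.8, -0.0, 90.0]
wrist_force: [-0.3, 0.1, 3.0]
gripper_width: 0.0552
```

```bash
python3 - <<'E'
from h import *
st();m=snap('wrist','w4.png')
E
```

```text
t 4.08 tcp [ 492.8 -267.8   34.2] rpy [-1.7984e+02 -5.0000e-02  9.0010e+01] F [-0.3  0.1  3. ] T [ 0.1   0.08 -0.03] w 55.2
```

View pics/w4.png

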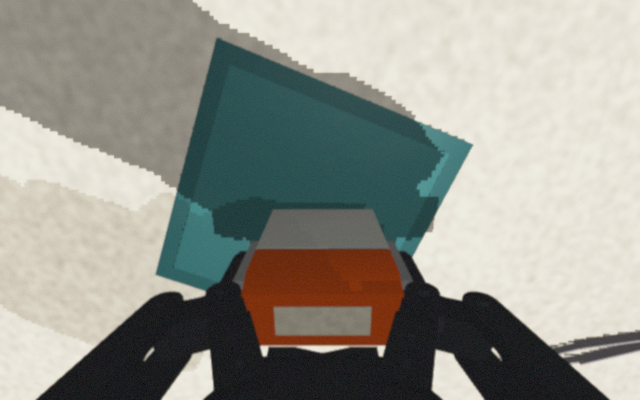

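Call:
carry_out(deltas=[[[0,0,-20,0,0,0],[0,0,-60,0,0,0],[10,1,-115,0,0,0],[40,4,-165,0,0,2],[80,10,-206,0,0,4]]])

```text
t: 4.75
tcp_pos: [0.5034, -0.1878, 0.2419]
ee_rot: [-179.9, -0.0, 85.8]
wrist_force: [0.7, 0.1, -1.7]
gripper_width: 0.0552
```

```bash
python3 - <<'E'
from h import *
st();to([.536,.055,.24],78)
E
```

```text
t 4.75 tcp [ 503.4 -187.8  241.9] rpy [-1.7988e+02 -2.0000e-02  8.5840e+01] F [ 0.7  0.1 -1.7] T [ 0.04 -0.06 -0.02] w 55.2
shift [244.5  14.9   1.9] turn [-0.12 -0.01  7.84]
```

Call:
carry_out(deltas=[[[50,3,2,0,0,2],[105,6,2,0,0,4],[160,9,2,0,0,6],[210,12,2,0,0,7.8],[244,15,2,0,0,7.8]]])

```text
t: 5.38
tcp_pos: [0.5359, 0.0567, 0.2393]
ee_rot: [-179.8, 0.0, 78.1]
wrist_force: [0.6, -1.1, -1.7]
gripper_width: 0.0552
```

Call:
carry_out(deltas=[[[0,0,0,0,0,0],[0,0,0,0,0,0]]])

```text
t: 5.62
tcp_pos: [0.5357, 0.0564, 0.2387]
ee_rot: [-179.8, 0.1, 78.1]
wrist_force: [-0.5, 0.2, -2.1]
gripper_width: 0.0553
```

```bash
python3 - <<'E'
from h import *
o=st();m=snap('wrist','w5.png')
for n in ["blue_r_mid","blue_l_mid","grey_r_mid","grey_l_mid"]:
  for d in models.boxes_of('wrist',n)[:2]:
    u,v=d['location'][0]*640,d['location'][1]*400; print(n,round(d['score'],2),round(u,1),round(v,1),onz(m,u,v,.09))
E
```

```text
t 5.62 tcp [535.7  56.4 238.7] rpy [-1.7978e+02  5.0000e-02  7.8140e+01] F [-0.5  0.2 -2.1] T [-0.05  0.    0.  ] w 55.3
blue_r_mid 0.44 330.5 132.8 [0.55101981 0.09743769 0.09      ]
blue_r_mid 0.18 197.6 236.5 [0.39391588 0.02099172 0.09      ]
blue_l_mid 0.86 333.6 44.6 [0.56845447 0.1704336  0.09      ]
blue_l_mid 0.63 460.1 393.9 [ 0.64637287 -0.25436925  0.09      ]
grey_r_mid 0.81 330.8 133.4 [0.55120315 0.0968319  0.09      ]
grey_l_mid 0.66 333.1 13.5 [0.5726964  0.19370601 0.09      ]
```

View pics/w5.png

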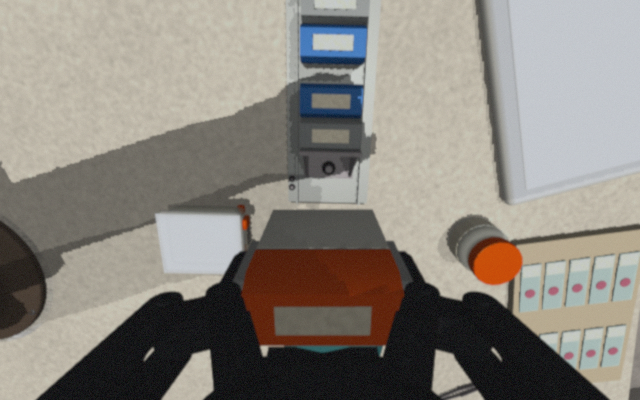

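```bash
python3 - <<'E'
from h import *
im=cv2.imread('pics/w5.png'); cv2.imwrite('pics/w5c.png',cv2.convertScaleAbs(cv2.resize(im[0:150,270:395],None,fx=4,fy=4,interpolation=cv2.INTER_CUBIC),alpha=1.3))
E
```

```text
(no output)
```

View pics/w5c.png

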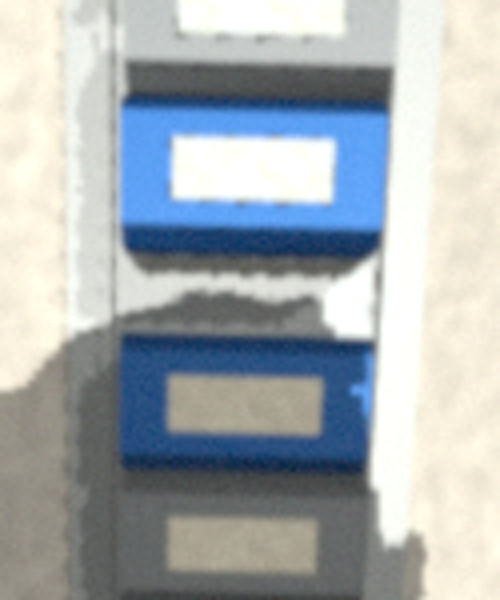

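```bash
python3 - <<'E'
from h import *
m=viewer.camera_model('wrist')
def P(x,y,z=.096): return onz(m,270+(x-1.5)/4,(y-1.5)/4,z)
bl=P(253,168);br=P(244,406);gr=P(242,546)
print(bl,br,gr,np.linalg.norm(bl-br),np.linalg.norm(br-gr),np.degrees(np.arctan2(bl[0]-gr[0],bl[1]-gr[1])))
print('label edges',P(171,137),P(335,137),P(165,375),P(323,375))
a,b=P(171,137),P(335,137);print(np.degrees(np.arctan2(b[1]-a[1],b[0]-a[0])))
a,b=P(165,375),P(323,375);print(np.degrees(np.arctan2(b[1]-a[1],b[0]-a[0])))
print('lines bl top face',P(253,102),P(253,228),'br',P(246,345),P(246,465))
print('channel R edge', P(440,5,.02),P(408,535,.02)); a,b=P(440,5,.02),P(408,535,.02); print(np.degrees(np.arctan2(a[0]-b[0],a[1]-b[1])))
a,b=P(115,30,.012),P(118,560,.012);print('inner L',np.degrees(np.arctan2(a[0]-b[0],a[1]-b[1])))
a,b=P(65,10,.012),P(68,560,.012);print('outer L',a,b,np.degrees(np.arctan2(a[0]-b[0],a[1]-b[1])))
print('mid',(bl+br)/2)
# held case in tool frame
o=bot.get_obs();A=R.from_euler('xyz',o['ee_rot'],degrees=True)
print([proj(m,o['tcp_pos']+A.apply([dx,dy,-.05])) for dx,dy in [(0,.0276),(0,-.0276),(0.011,.0276),(-.011,.0276)]])
E
```

```text
[0.56860164 0.17132964 0.096     ] [0.55715056 0.12464171 0.096     ] [0.55052666 0.09445046 0.096     ] 0.048071717693843066 0.030909342302654953 13.230459278918527
label edges [0.55298137 0.18066906 0.096     ] [0.58653857 0.17352058 0.096     ] [0.54137799 0.13470589 0.096     ] [0.57553948 0.12744704 0.096     ]
-12.025606890510254
-11.996148550197601
lines bl top face [0.57105511 0.1835067  0.096     ] [0.56630672 0.15993956 0.096     ] br [0.56014218 0.13712148 0.096     ] [0.55504204 0.11203502 0.096     ]
channel R edge [0.62756099 0.20909772 0.02      ] [0.59799299 0.07760402 0.02      ]
12.672882672087217
inner L 12.996854508027875
outer L [0.53251074 0.23026201 0.012     ] [0.49830519 0.09019921 0.012     ] 13.723906749427059
mid [0.5628761  0.14798567 0.096     ]
[array([399.61373828, 319.0846639 ]), array([247.69067189, 319.1022287 ]), array([402.009926  , 293.29151521]), array([397.35809668, 343.36493995])]
```

```bash
python3 - <<'E'
from h import *
to([.5629,.1480,.15],77.6)
E
```

```text
shift [96.   7.5 89.3] turn [-0.16  0.02  0.43]
```

Call:
carry_out(deltas=[[[30,2,0,0,0,0.4],[65,5,20,0,0,0.4],[96,7.5,50,-0.2,0,0.4],[96,7.5,80,-0.2,0,0.4],[96,7.5,89,-0.2,0,0.4]]])

```text
t: 6.5
tcp_pos: [0.5618, 0.1475, 0.1483]
ee_rot: [-179.9, 0.1, 77.6]
wrist_force: [-0.0, 0.3, -1.1]
gripper_width: 0.0553
```

Call:
carry_out(deltas=[[[0,0,0,0,0,0],[0,0,0,0,0,0]]])

```text
t: 6.75
tcp_pos: [0.5624, 0.147, 0.1496]
ee_rot: [-180.0, 0.1, 77.6]
wrist_force: [-0.2, 1.0, -1.4]
gripper_width: 0.0556
```

```bash
python3 - <<'E'
from h import *
o=st();m=snap('wrist','w6.png');snap('scene','s6.png',(270,90,430,210),5);to([.5629,.1480,.15],77.6)
E
```

```text
t 6.75 tcp [562.4 147.  149.6] rpy [-1.7995e+02  7.0000e-02  7.7550e+01] F [-0.2  1.  -1.4] T [-0.02 -0.07 -0.02] w 55.6
shift [ 0.8  0.2 -0.4] turn [-0.03  0.06 -0.03]
```

View pics/w6.png

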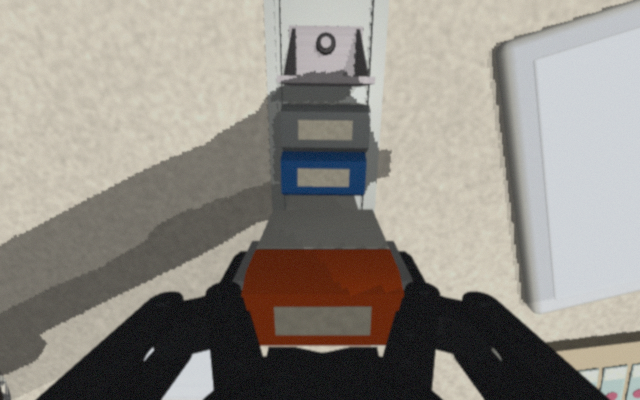

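View pics/s6.png

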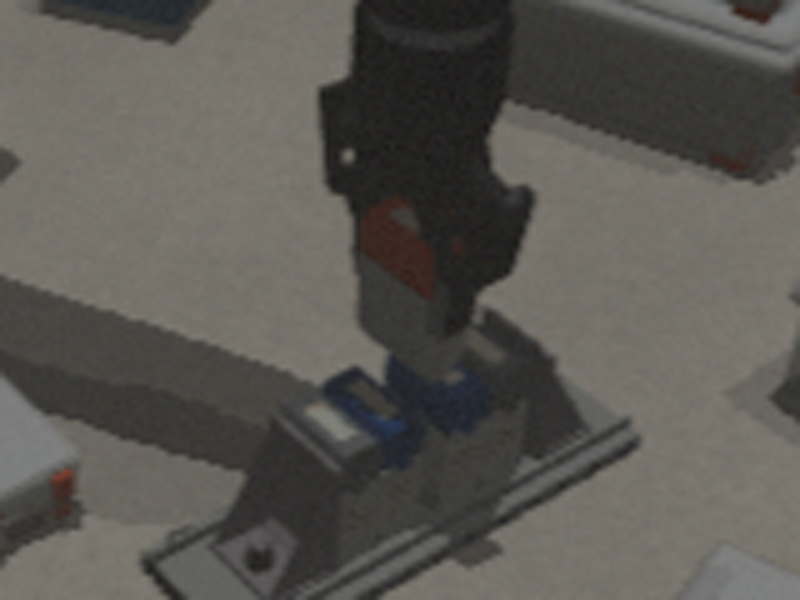

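```bash
python3 - <<'E'
from h import *
im=cv2.imread('pics/w6.png'); cv2.imwrite('pics/w6c.png',cv2.convertScaleAbs(cv2.resize(im[10:260,240:410],None,fx=4,fy=4,interpolation=cv2.INTER_CUBIC)[:,:],alpha=1.6)[:600])
m=viewer.camera_model('wrist')
bl=onz(m,324,178,.096);gl=onz(m,325,129,.096);s=onz(m,325,83,.092)
print(bl,gl,s,np.linalg.norm(bl-gl),np.linalg.norm(s[:2]-gl[:2]))
E
```

```text
[0.56852693 0.17166111 0.096     ] [0.5759476  0.20260448 0.096     ] [0.58179663 0.22929159 0.092     ] 0.03182072429042713 0.0273205575193003
```

View pics/w6c.png

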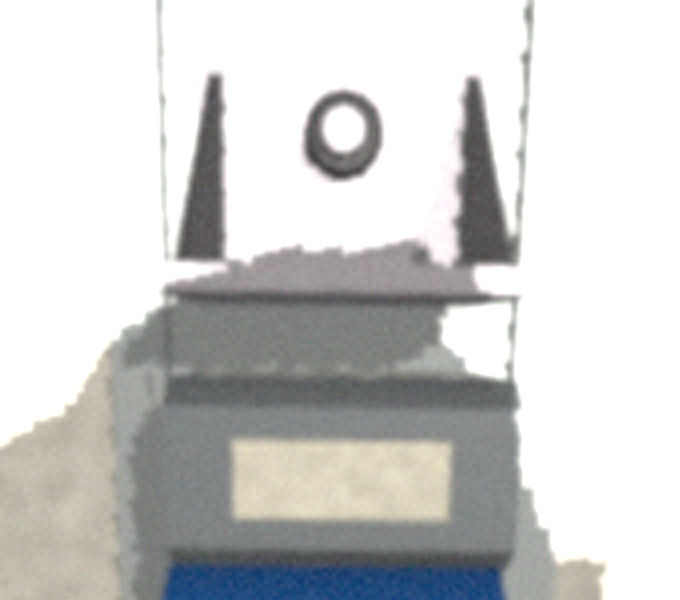

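Call:
carry_out(deltas=[[[1.3,0.2,8,0,0,0],[1.3,0.2,16,0,0,0],[1.3,0.2,22,0,0,0],[1.3,0.2,27,0,0,0],[1.3,0.2,27,0,0,0]]])

```text
t: 7.48
tcp_pos: [0.5626, 0.1484, 0.122]
ee_rot: [-179.9, 0.1, 77.6]
wrist_force: [-0.4, 0.6, -1.7]
gripper_width: 0.0557
```

```bash
cat >> h.py <<'E'
E0=np.array([.215,.977]); M0=np.array([.5629,.1480])
def row():
    o=st(); d=o['tcp_pos'][:2]-M0; f=o['wrist_force']
    print('off e %.1f  x %.1f  depth %.1f  Fe %.1f Fx %.1f Fz %.1f'%(d@E0*1000,(d[0]*.977-d[1]*.215)*1000,128-o['tcp_pos'][2]*1000,f[:2]@E0,f[0]*.977-f[1]*.215,f[2]))
E
python3 - <<'E'
from h import *
row();snap('wrist','w7.png',(220,130,420,350),3);snap('scene','s7.png',(290,110,420,210),6)
E
```

```text
t 7.47 tcp [562.6 148.4 122. ] rpy [-1.7992e+02  8.0000e-02  7.7570e+01] F [-0.4  0.6 -1.7] T [ 0.   -0.    0.02] w 55.7
off e 0.3  x -0.3  depth 6.0  Fe 0.5 Fx -0.5 Fz -1.7
```

View pics/w7.png

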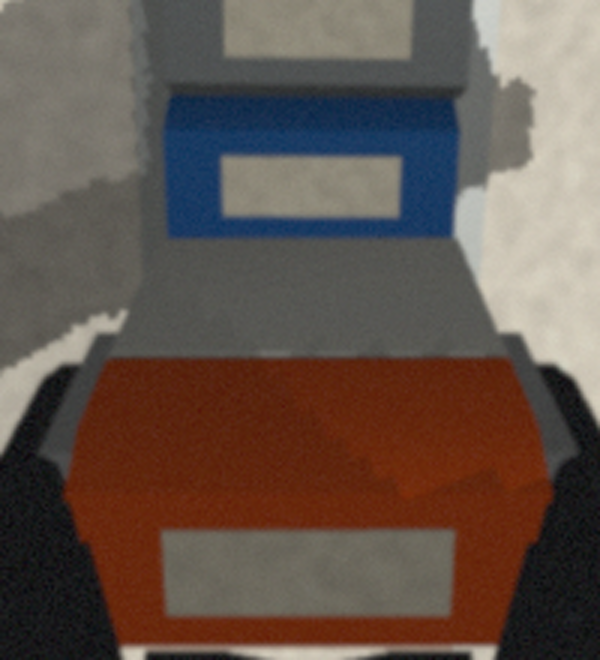

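View pics/s7.png

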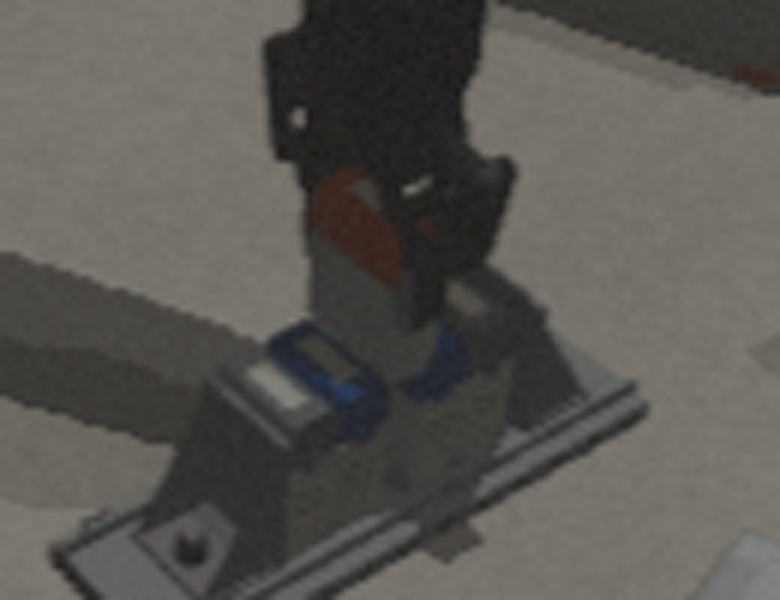

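Call:
carry_out(deltas=[[[0.3,0.2,1,0,0,0],[0.5,0.3,2,0,0,0],[0.7,0.3,3,0,0,0],[0.7,0.3,4,0,0,0],[0.7,0.3,4,0,0,0]]])

```text
t: 8.2
tcp_pos: [0.5634, 0.1491, 0.1185]
ee_rot: [-180.0, 0.1, 77.6]
wrist_force: [-0.3, -0.5, -0.8]
gripper_width: 0.0551
```

```bash
python3 -c "
from h import *
row()"
```

```text
t 8.2 tcp [563.4 149.1 118.5] rpy [-1.7996e+02  6.0000e-02  7.7570e+01] F [-0.3 -0.5 -0.8] T [-0.06 -0.01  0.02] w 55.1
off e 1.2  x 0.2  depth 9.5  Fe -0.6 Fx -0.1 Fz -0.8
```

Call:
carry_out(deltas=[[[0.5,0,1,0,0,0],[1.0,0,2,0,0,0],[1.5,0,3,0,0,0],[2.0,0,4,0,0,0],[2.0,0,4,0,0,0]]])

```text
t: 8.82
tcp_pos: [0.5638, 0.1511, 0.1144]
ee_rot: [-180.0, 0.1, 77.6]
wrist_force: [-0.4, -0.3, -2.1]
gripper_width: 0.0556
```

```bash
python3 -c "
from h import *
row()"
```

```text
t 8.82 tcp [563.8 151.1 114.4] rpy [-1.7995e+02  6.0000e-02  7.7580e+01] F [-0.4 -0.3 -2.1] T [-0.05 -0.02 -0.02] w 55.6
off e 3.2  x 0.2  depth 13.6  Fe -0.4 Fx -0.3 Fz -2.1
```

Call:
carry_out(deltas=[[[0.6,0,1.2,0,0,0],[1.2,0,2.4,0,0,0],[1.8,0,3.6,0,0,0],[2.4,0,4.8,0,0,0],[2.8,0,6,0,0,0]]])

```text
t: 9.45
tcp_pos: [0.5643, 0.1539, 0.1083]
ee_rot: [-179.9, 0.1, 77.6]
wrist_force: [-0.6, -0.8, -1.3]
gripper_width: 0.0554
```

```bash
python3 -c "
from h import *
row()
snap('scene','s8.png',(290,110,420,210),6);snap('wrist','w8.png',(220,30,420,250),2.5)"
```

```text
t 9.45 tcp [564.3 153.9 108.3] rpy [-1.7995e+02  6.0000e-02  7.7580e+01] F [-0.6 -0.8 -1.3] T [ 0.03  0.02 -0.03] w 55.4
off e 6.1  x 0.1  depth 19.7  Fe -0.9 Fx -0.4 Fz -1.3
```

View pics/s8.png

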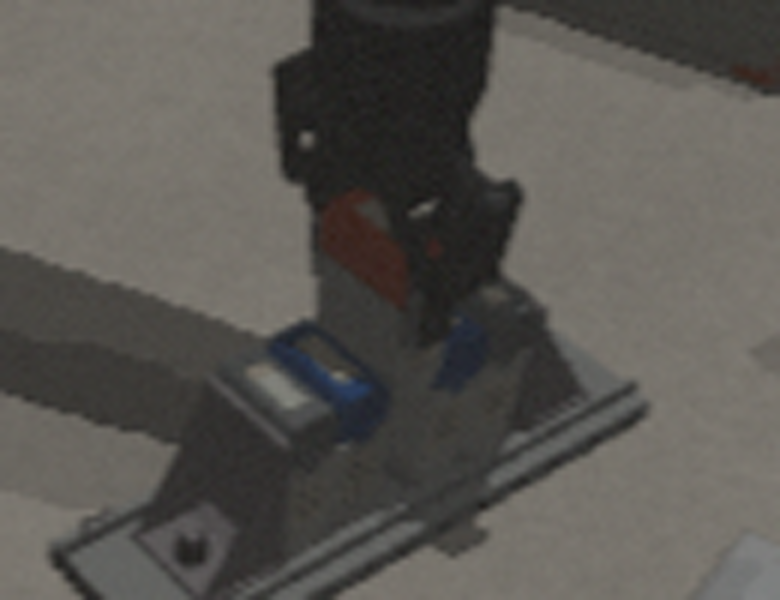

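View pics/w8.png

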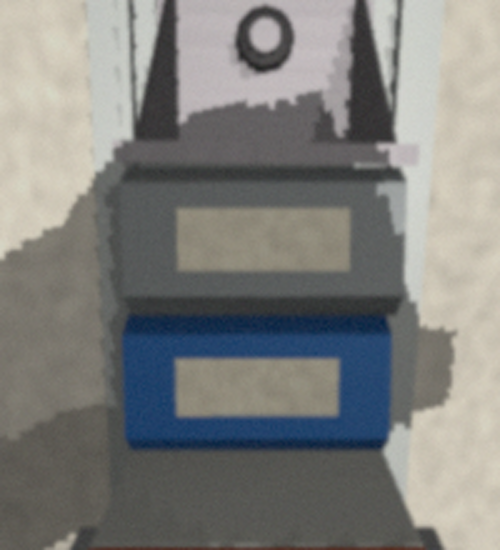

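Call:
carry_out(deltas=[[[0,0,2,0,0,0],[0,0,4,0,0,0],[0,0,6,0,0,0],[0,0,8,0,0,0],[0,0,8,0,0,0]]])

```text
t: 10.18
tcp_pos: [0.564, 0.1534, 0.0999]
ee_rot: [-179.9, 0.1, 77.6]
wrist_force: [-0.9, -3.2, -0.8]
gripper_width: 0.0553
```

```bash
python3 -c "
from h import *
row()"
```

```text
t 10.18 tcp [564.  153.4  99.9] rpy [-1.7991e+02  1.3000e-01  7.7560e+01] F [-0.9 -3.2 -0.8] T [-0.71  0.14 -0.05] w 55.3
off e 5.5  x -0.1  depth 28.1  Fe -3.3 Fx -0.2 Fz -0.8
```

Call:
carry_out(deltas=[[[0,0,0.5,0,2,0],[0,0,1.5,0,-1,0],[0,0,2.5,0,2,0],[0,0,3.5,0,-1,0],[0,0,4,0,0,0]]])

```text
t: 10.8
tcp_pos: [0.5641, 0.1537, 0.0958]
ee_rot: [-179.9, 0.1, 77.6]
wrist_force: [-0.6, -2.7, -0.7]
gripper_width: 0.0557
```

```bash
python3 -c "
from h import *
row()"
```

```text
t 10.8 tcp [564.1 153.7  95.8] rpy [-1.7991e+02  7.0000e-02  7.7610e+01] F [-0.6 -2.7 -0.7] T [-0.68  0.11 -0.08] w 55.7
off e 5.8  x -0.0  depth 32.2  Fe -2.8 Fx 0.0 Fz -0.7
```

Call:
carry_out(deltas=[[[0,0,0.5,0,1.5,0],[-0.2,0,1.5,0,-1,0],[-0.2,0,2.5,0,1.5,0],[-0.2,0,3.5,0,-1,0],[-0.3,0,4,0,0,0]]])

```text
t: 11.42
tcp_pos: [0.5641, 0.154, 0.0917]
ee_rot: [-179.9, -0.1, 77.7]
wrist_force: [-0.5, -0.1, -1.4]
gripper_width: 0.0554
```

```bash
python3 -c "
from h import *
row()"
```

```text
t 11.43 tcp [564.1 154.   91.7] rpy [-1.799e+02 -1.100e-01  7.766e+01] F [-0.5 -0.1 -1.4] T [-0.13  0.03 -0.02] w 55.4
off e 6.2  x -0.1  depth 36.3  Fe -0.2 Fx -0.5 Fz -1.4
```

Call:
carry_out(deltas=[[[0,0,0.5,0,1.5,0],[0,0,1.5,0,-1,0],[0,0,2.5,0,1.5,0],[0,0,4,0,-1,0],[0,0,5,0,0,0]]])

```text
t: 12.05
tcp_pos: [0.5642, 0.1545, 0.0866]
ee_rot: [-179.9, -0.3, 77.7]
wrist_force: [-0.8, -0.2, -1.1]
gripper_width: 0.0555
```

```bash
python3 -c "
from h import *
row();snap('scene','s9.png',(290,110,420,210),6);snap('wrist','w9.png',(220,30,420,250),2.5)"
```

```text
t 12.05 tcp [564.2 154.5  86.6] rpy [-179.89   -0.28   77.71] F [-0.8 -0.2 -1.1] T [-0.02  0.   -0.01] w 55.5
off e 6.7  x -0.1  depth 41.4  Fe -0.4 Fx -0.8 Fz -1.1
```

View pics/s9.png

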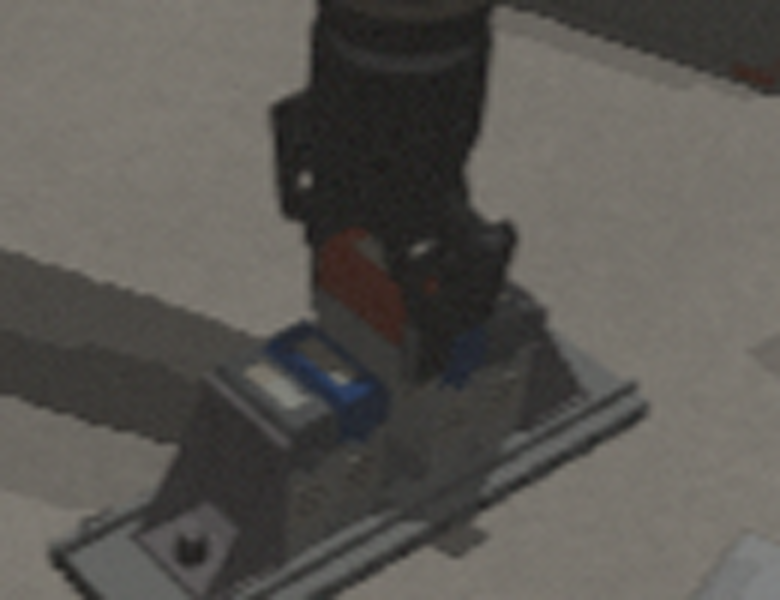

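View pics/w9.png

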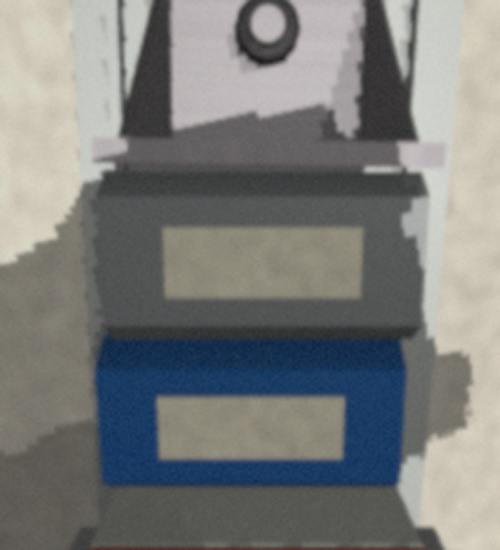

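```bash
python3 -c "
from h import *
to([*(M0+E0*.006),.0816],77.7)"
```

```text
shift [0.2 0.2 5. ] turn [-0.1  -0.23 -0.06]
```

Call:
carry_out(deltas=[[[0.1,0,0.5,0,1.2,0],[0.1,0,1.5,0,-1.2,0],[0.1,0,3,0,1.2,0],[0.1,0,4,0,-0.8,0],[0.1,0,5,0,-0.2,0]]])

```text
t: 12.78
tcp_pos: [0.5641, 0.1544, 0.0814]
ee_rot: [-179.9, -0.0, 77.7]
wrist_force: [-0.4, 0.7, -1.3]
gripper_width: 0.0552
```

Call:
carry_out(deltas=[[[0,0,0.5,0,1.2,0],[0,0,1.5,0,-1.2,0],[0,0,3,0,1.2,0],[0,0,4,0,-0.8,0],[0,0,5,0,0,0]]])

```text
t: 13.4
tcp_pos: [0.5642, 0.1549, 0.0763]
ee_rot: [-179.9, -0.0, 77.7]
wrist_force: [-0.2, -0.1, -0.9]
gripper_width: 0.0552
```

```bash
python3 -c "
from h import *
row();to([*(M0+E0*.006),.0716],77.7)"
```

```text
t 13.4 tcp [564.2 154.9  76.3] rpy [-1.7987e+02 -3.0000e-02  7.7740e+01] F [-0.2 -0.1 -0.9] T [-0.06  0.02 -0.04] w 55.2
off e 7.0  x -0.2  depth 51.7  Fe -0.2 Fx -0.2 Fz -0.9
shift [-1.   0.2  4.6] turn [-0.13 -0.03  0.04]
```

Call:
carry_out(deltas=[[[-0.5,0,0.5,0,1.2,0],[-1,0,1.5,0,-1.2,0],[-1.2,0,3,0,1.2,0],[-1.2,0,4,0,-0.8,0],[-1.2,0,5,0,0,0]]])

```text
t: 14.02
tcp_pos: [0.564, 0.1542, 0.0711]
ee_rot: [-179.9, -0.0, 77.8]
wrist_force: [0.2, -0.3, -1.7]
gripper_width: 0.0554
```

Call:
carry_out(deltas=[[[-0.3,0,0.5,0,1.2,0],[-0.5,0,1.5,0,-1.2,0],[-0.5,0,3,0,1.2,0],[-0.5,0,4,0,-0.8,0],[-0.5,0,5,0,0,0]]])

```text
t: 14.65
tcp_pos: [0.5639, 0.154, 0.0659]
ee_rot: [-179.9, 0.0, 77.8]
wrist_force: [0.1, 0.9, -1.1]
gripper_width: 0.0555
```

```bash
python3 -c "
from h import *
row();snap('scene','s10.png',(290,110,420,210),6);snap('wrist','w10.png',(220,30,420,250),2.5);to([*(M0+E0*.006),.0716],77.7)"
```

```text
t 14.65 tcp [563.9 154.   65.9] rpy [-1.7986e+02  3.0000e-02  7.7840e+01] F [ 0.1  0.9 -1.1] T [ 0.   -0.02 -0.03] w 55.5
off e 6.1  x -0.3  depth 62.1  Fe 0.9 Fx -0.1 Fz -1.1
shift [ 0.5  0.4 -5.8] turn [-0.15  0.02  0.09]
```

View pics/s10.png

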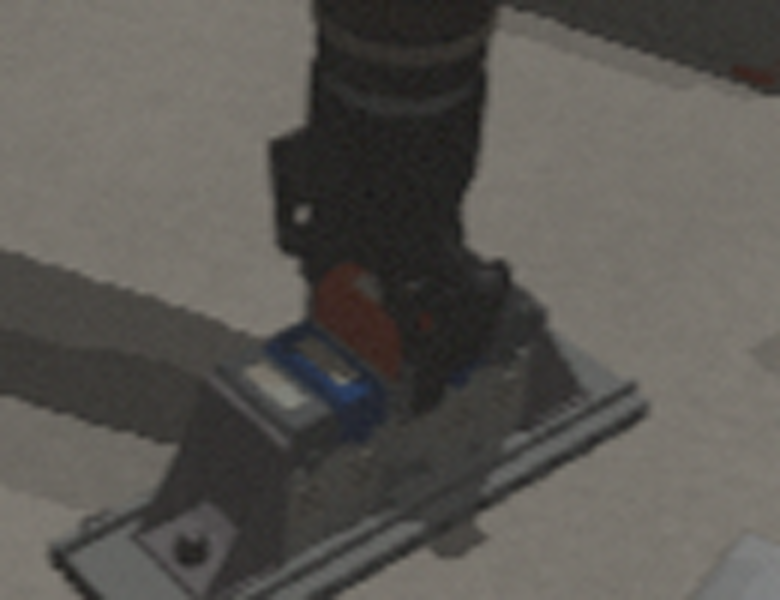

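View pics/w10.png

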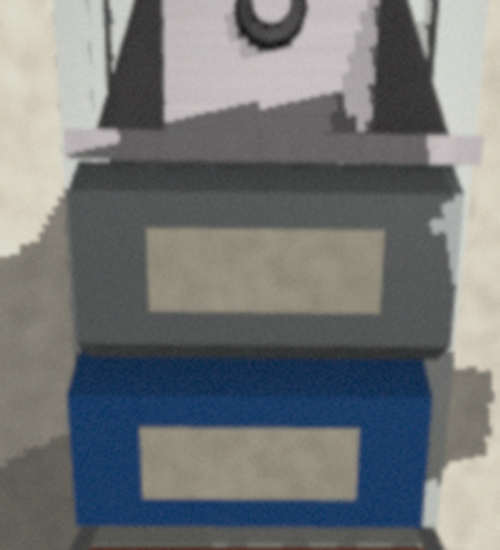

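Call:
carry_out(deltas=[[[0.2,0,0.5,0,1.2,0],[0,0,1.5,0,-1.2,0],[0,0,3,0,1.2,0],[0,0,4,0,-0.8,0],[0,0,5,0,0,0]]])

```text
t: 15.38
tcp_pos: [0.5637, 0.1536, 0.0607]
ee_rot: [-179.8, 0.1, 77.8]
wrist_force: [-0.5, -0.5, -1.3]
gripper_width: 0.0554
```

```bash
python3 -c "
from h import *
row()"
```

```text
t 15.38 tcp [563.7 153.6  60.7] rpy [-1.7984e+02  9.0000e-02  7.7840e+01] F [-0.5 -0.5 -1.3] T [ 0.01 -0.07  0.02] w 55.4
off e 5.6  x -0.4  depth 67.3  Fe -0.6 Fx -0.4 Fz -1.3
```

Call:
carry_out(deltas=[[[0.2,0,0.5,0,1.2,0],[0,0,1.5,0,-1.2,0],[0,0,3,0,1.2,0],[0,0,4,0,-0.8,0],[0,0,5,0,0,0]]])

```text
t: 16.0
tcp_pos: [0.5637, 0.1537, 0.0555]
ee_rot: [-179.8, 0.2, 77.9]
wrist_force: [-0.4, -0.1, -0.7]
gripper_width: 0.0555
```

```bash
python3 -c "
from h import *
row()"
```

```text
t 16.0 tcp [563.7 153.7  55.5] rpy [-1.7984e+02  1.7000e-01  7.7880e+01] F [-0.4 -0.1 -0.7] T [ 0.01 -0.01 -0.01] w 55.5
off e 5.8  x -0.4  depth 72.5  Fe -0.2 Fx -0.3 Fz -0.7
```

Call:
carry_out(deltas=[[[0.2,0,0.5,0,1.2,0],[0,0,1.5,0,-1.0,0],[0,0,3,0,1.2,0],[0,0,4,0,-0.8,0],[0,0,5,0,0.15,0]]])

```text
t: 16.62
tcp_pos: [0.5637, 0.154, 0.0503]
ee_rot: [-179.8, 0.1, 77.9]
wrist_force: [-0.8, -0.0, -1.8]
gripper_width: 0.0556
```

```bash
python3 -c "
from h import *
row()"
```

```text
t 16.62 tcp [563.7 154.   50.3] rpy [-1.7984e+02  6.0000e-02  7.7930e+01] F [-0.8 -0.  -1.8] T [-0.02 -0.06  0.02] w 55.6
off e 6.0  x -0.5  depth 77.7  Fe -0.2 Fx -0.8 Fz -1.8
```

Call:
carry_out(deltas=[[[0,0,0.5,0,0.6,0],[0,0,1,0,-0.4,0],[0,0,1.5,0,0.6,0],[0,0,2,0,0.1,0],[0,0,2,0,0.1,0]]])

```text
t: 17.25
tcp_pos: [0.5637, 0.154, 0.0483]
ee_rot: [-179.8, -0.0, 77.9]
wrist_force: [0.0, -0.4, -1.2]
gripper_width: 0.0557
```

```bash
python3 -c "
from h import *
row()"
```

```text
t 17.25 tcp [563.7 154.   48.3] rpy [-1.7984e+02 -3.0000e-02  7.7940e+01] F [ 0.  -0.4 -1.2] T [ 0.06 -0.01  0.03] w 55.7
off e 6.1  x -0.5  depth 79.7  Fe -0.4 Fx 0.1 Fz -1.2
```

Now 1 mm steps, watching Fz.

Call:
carry_out(deltas=[[[0,0,0.5,0,0.3,0],[0,0,1,0,-0.2,0],[0,0,1.5,0,0,0],[0,0,1.5,0,0,0]]])

```text
t: 17.75
tcp_pos: [0.5637, 0.154, 0.0467]
ee_rot: [-179.8, -0.0, 77.9]
wrist_force: [0.2, -0.2, -1.4]
gripper_width: 0.0552
```

Call:
carry_out(deltas=[[[0,0,0.5,0,0,0],[0,0,1,0,0,0],[0,0,1,0,0,0]]])

```text
t: 18.12
tcp_pos: [0.5636, 0.154, 0.0457]
ee_rot: [-179.8, -0.0, 77.9]
wrist_force: [0.2, 0.5, -1.5]
gripper_width: 0.0553
```

Call:
carry_out(deltas=[[[0,0,0.5,0,0,0],[0,0,0.8,0,0,0],[0,0,0.8,0,0,0]]])

```text
t: 18.5
tcp_pos: [0.5636, 0.154, 0.0448]
ee_rot: [-179.8, -0.0, 77.9]
wrist_force: [-0.3, -0.4, -0.9]
gripper_width: 0.0555
```

```bash
python3 -c "
from h import *
row()"
```

```text
t 18.5 tcp [563.6 154.   44.8] rpy [-1.7982e+02 -2.0000e-02  7.7940e+01] F [-0.3 -0.4 -0.9] T [-0.01 -0.06  0.  ] w 55.5
off e 6.0  x -0.6  depth 83.2  Fe -0.5 Fx -0.2 Fz -0.9
```

Call:
carry_out(deltas=[[[0,0,0.4,0,0,0],[0,0,0.8,0,0,0],[0,0,0.8,0,0,0]]])

```text
t: 18.88
tcp_pos: [0.5636, 0.154, 0.044]
ee_rot: [-179.8, -0.0, 77.9]
wrist_force: [0.1, -0.2, -2.6]
gripper_width: 0.0554
```

Call:
carry_out(deltas=[[[0,0,0.4,0,0,0],[0,0,0.4,0,0,0]]])

```text
t: 19.12
tcp_pos: [0.5635, 0.1539, 0.0435]
ee_rot: [-179.8, -0.0, 77.9]
wrist_force: [0.5, -0.1, -1.2]
gripper_width: 0.0556
```

```bash
python3 -c "
from h import *
row();snap('wrist','w11.png')"
```

```text
t 19.12 tcp [563.5 153.9  43.5] rpy [-1.7981e+02 -2.0000e-02  7.7940e+01] F [ 0.5 -0.1 -1.2] T [-0.02 -0.02 -0.08] w 55.6
off e 5.9  x -0.7  depth 84.5  Fe 0.0 Fx 0.5 Fz -1.2
```

View pics/w11.png

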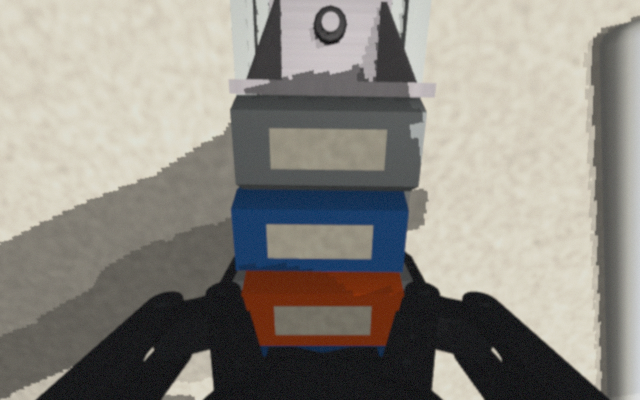

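Call:
carry_out(deltas=[[[0,0,0.3,0,0,0],[0,0,0.6,0,0,0],[0,0,0.6,0,0,0]]])

```text
t: 19.55
tcp_pos: [0.5638, 0.154, 0.0434]
ee_rot: [-179.9, -0.0, 77.9]
wrist_force: [-0.3, 0.1, 2.8]
gripper_width: 0.0557
```

Call:
carry_out(deltas=[[[0,0,0.3,0,0,0],[0,0,0.6,0,0,0],[0,0,0.6,0,0,0]]])

```text
t: 19.92
tcp_pos: [0.5641, 0.1541, 0.0433]
ee_rot: [-179.9, -0.1, 77.9]
wrist_force: [0.1, 0.0, 4.3]
gripper_width: 0.0558
```

Call:
carry_out(deltas=[[[0,0,0.3,0,0,0],[0,0,0.5,0,0,0],[0,0,0.5,0,0,0]]])

```text
t: 20.3
tcp_pos: [0.5643, 0.1542, 0.0433]
ee_rot: [-179.9, -0.1, 77.9]
wrist_force: [-0.7, -0.4, 6.4]
gripper_width: 0.0554
```

Call:
carry_out(deltas=[[[0,0,0,0,0.7,0],[0,0,0,0,-0.7,0],[0,0,0,0,0.5,0],[0,0,0.1,0,0,0],[0,0,0.1,0,0,0]]])

```text
t: 20.92
tcp_pos: [0.5644, 0.1543, 0.0433]
ee_rot: [-179.9, -0.1, 77.9]
wrist_force: [0.6, 0.1, 2.8]
gripper_width: 0.0558
```

```bash
python3 -c "
from h import *
row();snap('scene','s12.png',(290,110,420,210),6)"
```

```text
t 20.93 tcp [564.4 154.3  43.3] rpy [-1.7995e+02 -9.0000e-02  7.7940e+01] F [0.6 0.1 2.8] T [-0.04 -0.06  0.01] w 55.8
off e 6.5  x 0.2  depth 84.7  Fe 0.2 Fx 0.6 Fz 2.8
```

View pics/s12.png

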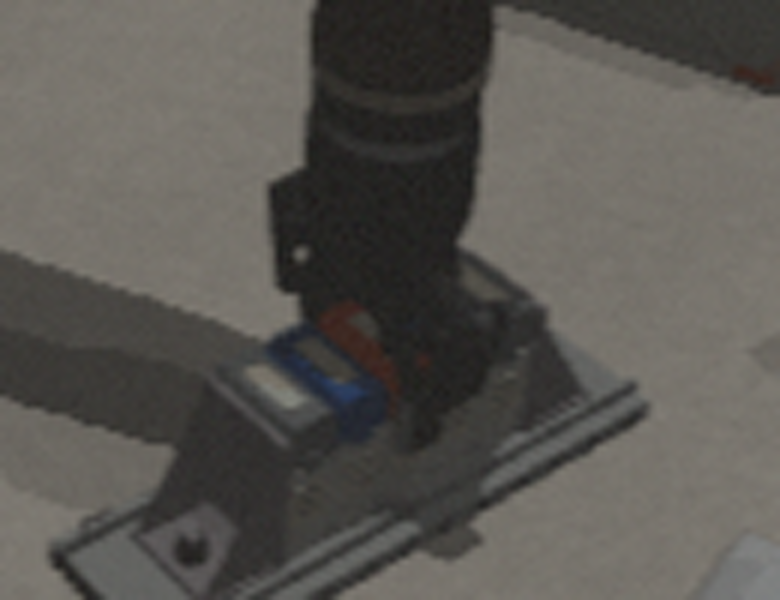

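Call:
carry_out(deltas=[[[0,0,0,0,0,0],[0,0,0,0,0,0],[0,0,0,0,0,0],[0,0,0,0,0,0],[0,0,0,0,0,0]]], fingers=100)

```text
t: 21.6
tcp_pos: [0.5644, 0.1543, 0.0433]
ee_rot: [-179.9, -0.1, 77.9]
wrist_force: [-0.1, 0.1, 0.7]
gripper_width: 0.0851
```

```bash
python3 -c "
from h import *
row();snap('wrist','w13.png')"
```

```text
t 21.6 tcp [564.4 154.3  43.3] rpy [-1.7994e+02 -9.0000e-02  7.7940e+01] F [-0.1  0.1  0.7] T [ 0.02 -0.06 -0.02] w 85.1
off e 6.5  x 0.1  depth 84.7  Fe 0.1 Fx -0.2 Fz 0.7
```

View pics/w13.png

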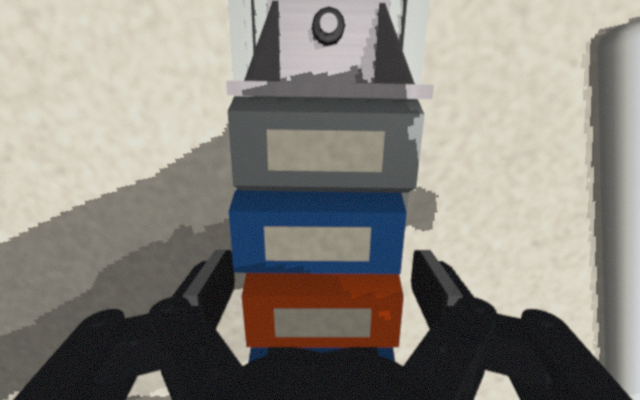

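Released cleanly. Retreat straight up, then back along the row to see the whole of it.

Call:
carry_out(deltas=[[[0,0,-15,0,0,0],[0,0,-50,0,0,0],[0,0,-100,0,0,0],[0,0,-150,0,0,0],[-40,0,-170,0,0,0]]])

```text
t: 22.28
tcp_pos: [0.5577, 0.1162, 0.2177]
ee_rot: [179.7, -0.2, 78.1]
wrist_force: [0.0, -0.7, -1.4]
gripper_width: 0.0854
```

Call:
carry_out(deltas=[[[-40,0,-10,0,0,0],[-70,0,-20,0,0,0],[-90,0,-20,0,0,0],[-90,0,-20,0,0,0],[-90,0,-20,0,0,0]]])

```text
t: 22.9
tcp_pos: [0.539, 0.0285, 0.2369]
ee_rot: [179.8, -0.3, 78.1]
wrist_force: [1.0, 0.7, 0.1]
gripper_width: 0.0849
```

```bash
python3 -c "
from h import *
row();m=snap('wrist','w14.png');snap('wrist','w14c.png',(240,0,420,260),3);snap('scene','s14.png',(290,130,420,230),6);snap('top','t14.png')
np.save('m14.npy',m,allow_pickle=True)"
```

```text
t 22.9 tcp [539.   28.5 236.9] rpy [179.78  -0.26  78.14] F [1.  0.7 0.1] T [ 0.01 -0.02  0.03] w 84.9
off e -121.8  x 2.3  depth -108.9  Fe 0.9 Fx 0.8 Fz 0.1
```

View pics/w14.png

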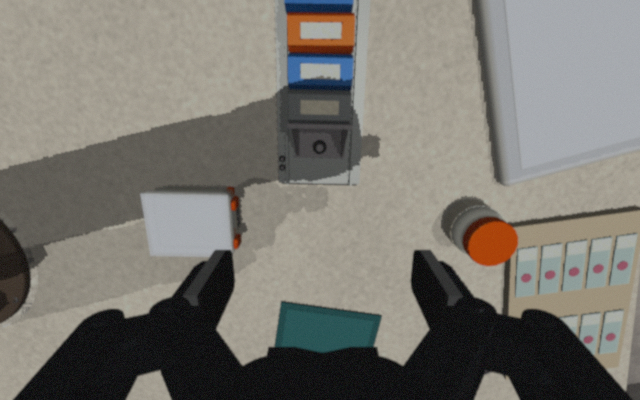

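View pics/s14.png

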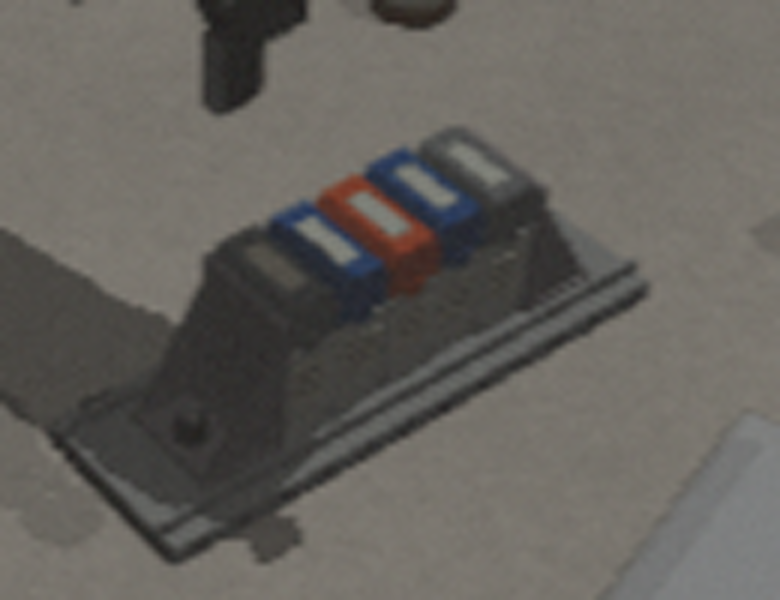

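View pics/t14.png

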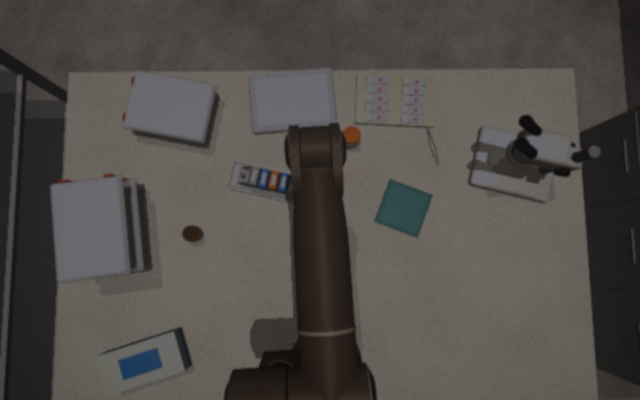

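```bash
python3 - <<'E'
from h import *
m=viewer.camera_model('scene')
for n,(x,y) in zip(['gr','br','o','bl','gl'],[(278,264),(327,240),(379,213),(426,186),(475,160)]):
    p=onz(m,290+(x-2.5)/6,130+(y-2.5)/6,.096)[:2]-M0; print(n,'e %.1f x %.1f'%(p@E0*1000,(p[0]*.977-p[1]*.215)*1000))
im=cv2.imread('pics/s14.png');cv2.imwrite('pics/s14b.png',cv2.convertScaleAbs(im[100:420,180:600],alpha=2.2))
E
```

```text
gr e -50.4 x -1.5
br e -22.0 x -0.6
o e 9.5 x -0.5
bl e 40.0 x -1.8
gl e 71.7 x -2.0
```

View pics/s14b.png

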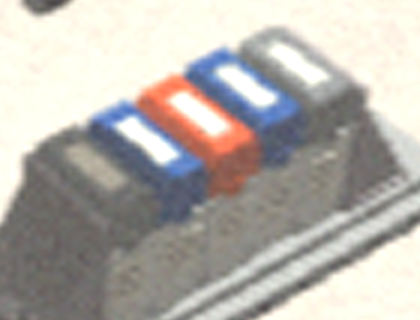

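View pics/w14c.png

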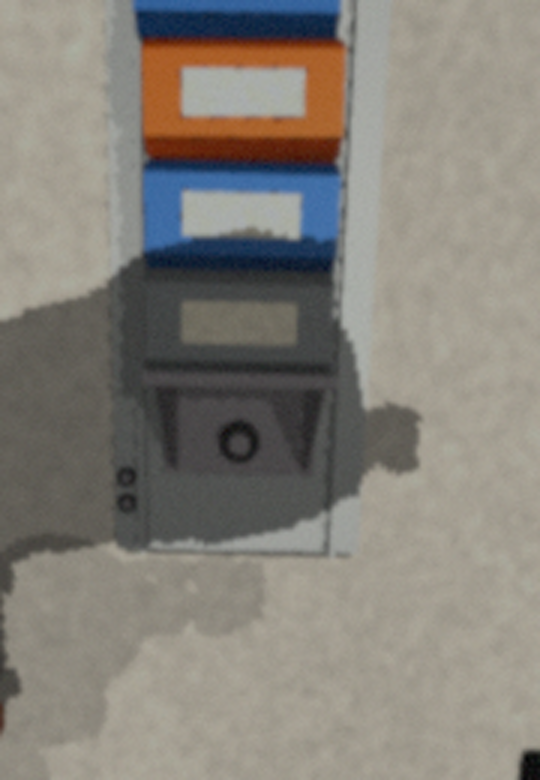

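```bash
python3 -c "
from h import *
ticket.close_job()"
```

```text
the job is handed in; nothing more can be done
```

The orange-capped case is back in the channel between the two blue cases, seated on the floor, and I handed the job in at about 23 s of the 69 s allowed.

- **Insertion:** I lowered the case into the gap and shifted it toward +y as the foot entered, because the images showed about 12 mm of free space on that side and very little on the -y side. Light rocking at each depth carried it down. The largest push I read along the row was about 3.3 N.
- **Seating:** The descent stopped at a tool height of 43.3 mm with a floor force of at most 6.4 N. The height did not change after a further rock under light load, so I took it as fully home.
- **Force readings:** Forces were only read at the end of each move, so short peaks between readings were not seen.
- **Final pictures:** All five caps stand in one upright, level line. In the scene camera the cap spacing along the row came out between 28 and 32 mm, which is within my reading error for 30 mm cases.
- **Rest of the bench:** The bottle, jar, sample box and tweezers look unmoved, but I checked that by eye only. The hand was open and clear of everything at hand-in.

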